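# Sort a cross-stack of cigar bundles into colour trays

### The arm

A 6-joint arm with a two-finger parallel gripper is mounted at the origin on the work surface. World frame = base frame: x ahead of the robot, y to its left, z up, the work surface at z = 0. Lengths are in m, angles in rad, forces in N, time in s.
With the tool pointing down it reaches from about 0.25 to 0.775 m from the base axis. Payload 4 kg.
Tool frame: the origin (TCP) lies midway between the tips of the shut fingers; the grasp point (between the pads) lies 19 mm behind it (robot.hold_point_z is the distance from the TCP to the grasp point, in m); z points along the fingers, y is the line along which they close (so a half turn about z gives the same grasp; the last joint's range is limited). The gripper opens to 94 mm and grips with 3 to 60 N. Pads are 16 mm wide; open, the fingers measure 119 mm over their backs; the gripper's body (75 mm by 177 mm) begins 78 mm behind the grasp point.
Start: joints at [1.134, 0.087, 1.371, -0, 1.684, -0.103], TCP at [0.18, 0.52, 0.206] pointing down, gripper open.
Joint ranges: [-3.1, 3.1], [-0.76, 2.03], [0.27, 2.55], [-1.08, 4.22], [0.17, 2.65], [-2.57, 2.57]. Speed limits (rad/s): [2.79, 2.79, 3.14, 3.14, 3.14, 3.14].

### API

Orientations are given as [roll, pitch, yaw] about the fixed x, y, z axes, in that order (R = Rz(yaw) Ry(pitch) Rx(roll)).
In Python, from bench import readout, imaging, robot gives the robot as it stands.
- The arm moves only by the tool carry_out, never from a script. Its argument "motion" is text: rows parted by semicolons, each of 7 numbers parted by spaces: the shift along the tool's x, y, z each as a share of 200 mm, from -1 to 1, then the turn, a rotation vector about the tool's x, y, z each as a share of 120 degrees, from -1 to 1, then the opening, from 0 (shut) to 1 (fully open). A call has 1 to 12 rows; each row shifts and turns the commanded pose from where the row before left it, along the tool's axes as they then stand; what a row does not reach is not made up. A row lasts 1/8 s, in which the tool goes at most 62.5 mm and 10.7 degrees, less where a joint would pass 70% of its speed; a pose out of reach is approached as far as the arm can. A call with a number of a shift or a turn outside -1 to 1 is refused whole. A call with a gripper value outside its range is refused whole. The fingers move at their own pace and stop on an object; the grip force is fixed at half the most. Time passes only in rows, so rows that do not move let the fingers close. It gives the time, the measured TCP pose, the force, the opening and the grip force at its end, in the units of the state.
- readout.get_obs(): the state, without advancing time (a new reading comes with each control period).
- imaging.snapshot(name): name is "side" or "top" or "wrist"; returns a dict with "pixels" (420x560x3 uint8, red, green, blue), "fx", "fy", "cx", "cy" (pixels), "dist_coeffs" ([k1, k2, p1, p2, k3] as OpenCV has them; the pictures are not rectified), "R" (3x3) and "t" (3): a world point X has camera coordinates R X + t. Camera axes: x right, y down, z forward; pixel columns grow to the right and rows downward; lengths in m; the calibration is good to about 2 mm. A picture is of the moment at which its call begins. There is no depth.
- robot.close_job(): hands the job in; it is judged then, once.
The state is a dict: "time": time; "joint_positions": joint angles; "qvel": joint speeds; "joint_torque": joint torques, N m; "tool_pos": TCP position; "ee_rot": TCP orientation; "wrist_force": force on the tool from outside, world axes, zero at the start; "wrist_torque": the same for the moment, N m; "width": finger opening in m; "finger_force": force on a finger pad.
Only numpy, scipy, OpenCV 4.12 (cv2) and the standard library are available. Lean on these libraries where they do the work, as an engineer would, in place of code of your own. Each camera call takes 0.05 s, during which the arm holds its last target. There are 200 camera calls.

### The job

Take the cross-stacked pile of four banded cigar bundles apart, the upper two first without shifting the lower two, and lay each bundle in the tray of its band's colour, flat on the tray floor and lengthwise, inside the rim. Keep the bundles level and set them down: do not drop them or tip them over.

Things in the scene. Friction and masses are not known exactly. Their poses are not given: they have to be found in the camera images.
- bundle_red: Bundle of six mid-brown cigars in a white paper sleeve with a red band round the middle; rigid, 152 long (x) x 50 wide (y) x 34 high (z) mm, 0.11 kg. Origin: centre of underside. Starts in the stack's upper layer, underside at z = 40 mm, crosswise on both lower bundles. The two of a layer lie side by side, 32 mm gap.
- bundle_yellow: Bundle of six dark brown cigars in a white paper sleeve with a yellow band round the middle; rigid, 152 long (x) x 50 wide (y) x 34 high (z) mm, 0.11 kg. Origin: centre of underside. Starts in the stack's upper layer, underside at z = 40 mm, crosswise on both lower bundles. The two of a layer lie side by side, 32 mm gap.
- bundle_blue: Bundle of six light brown cigars in a white paper sleeve with a blue band round the middle; rigid, 152 long (x) x 50 wide (y) x 34 high (z) mm, 0.11 kg. Origin: centre of underside. Starts in the stack's lower layer, on a 6 mm plywood board, under both upper bundles; its band shows in their gap. The two of a layer lie side by side, 32 mm gap.
- bundle_green: Bundle of six dark brown cigars in a white paper sleeve with a green band round the middle; rigid, 152 long (x) x 50 wide (y) x 34 high (z) mm, 0.11 kg. Origin: centre of underside. Starts in the stack's lower layer, on a 6 mm plywood board, under both upper bundles; its band shows in their gap. The two of a layer lie side by side, 32 mm gap.
- tray_red: Fixed shallow red plastic tray, 190 (x) x 88 (y) mm outside, inside 180 x 78 mm; floor 4 mm above the table, rim 5 mm thick and 11 mm above the table. Origin at the centre of its underside on the table, x along its length, z up.
- tray_yellow: Fixed shallow yellow plastic tray, 190 (x) x 88 (y) mm outside, inside 180 x 78 mm; floor 4 mm above the table, rim 5 mm thick and 11 mm above the table. Origin at the centre of its underside on the table, x along its length, z up.
- tray_blue: Fixed shallow blue plastic tray, 190 (x) x 88 (y) mm outside, inside 180 x 78 mm; floor 4 mm above the table, rim 5 mm thick and 11 mm above the table. Origin at the centre of its underside on the table, x along its length, z up.
- tray_green: Fixed shallow green plastic tray, 190 (x) x 88 (y) mm outside, inside 180 x 78 mm; floor 4 mm above the table, rim 5 mm thick and 11 mm above the table. Origin at the centre of its underside on the table, x along its length, z up.
There are look-alikes about, which are no part of the job. What is shaped like the bundle_green but orange or turquoise is not meant.

How it is judged:
On the way:
1. the red-banded and the yellow-banded bundle lie released in their trays while the two lower bundles have not been shifted by 30 mm (x of bundle_red in the frame of tray_red between -0.017 and 0.017 m and y of bundle_red in the frame of tray_red between -0.017 and 0.017 m and z of bundle_red in the frame of tray_red between 0 and 0.008 m and angle between the x axis of bundle_red and the x axis of tray_red, either way round below 0.21 rad and angle between each of bundle_red, bundle_yellow's own z axis and vertical below 0.08 rad and contact force between each of bundle_red, bundle_yellow and the fingers below 0.05 N and linear speed of each of bundle_red, bundle_yellow below 0.02 m/s and x of bundle_yellow in the frame of tray_yellow between -0.017 and 0.017 m and y of bundle_yellow in the frame of tray_yellow between -0.017 and 0.017 m and z of bundle_yellow in the frame of tray_yellow between 0 and 0.008 m and angle between the x axis of bundle_yellow and the x axis of tray_yellow, either way round below 0.21 rad and distance of each of bundle_blue, bundle_green from where it was at the start of the episode below 0.03 m), for 0.2 s.
At the end, for the whole second after the job is handed in: Every bundle lies released and at rest in the tray of its band's colour: centre within 17 mm of the tray's centre along and across, on the floor (underside less than 8 mm above the table), lengthwise within 0.21 rad, level within 0.08 rad (x of bundle_red in the frame of tray_red between -0.017 and 0.017 m and y of bundle_red in the frame of tray_red between -0.017 and 0.017 m and z of bundle_red in the frame of tray_red between 0 and 0.008 m and angle between the x axis of bundle_red and the x axis of tray_red, either way round below 0.21 rad and angle between each of bundle_red, bundle_yellow, bundle_blue, bundle_green's own z axis and vertical below 0.08 rad and contact force between each of bundle_red, bundle_yellow, bundle_blue, bundle_green and the fingers below 0.05 N and linear speed of each of bundle_red, bundle_yellow, bundle_blue, bundle_green below 0.02 m/s and x of bundle_yellow in the frame of tray_yellow between -0.017 and 0.017 m and y of bundle_yellow in the frame of tray_yellow between -0.017 and 0.017 m and z of bundle_yellow in the frame of tray_yellow between 0 and 0.008 m and angle between the x axis of bundle_yellow and the x axis of tray_yellow, either way round below 0.21 rad and x of bundle_blue in the frame of tray_blue between -0.017 and 0.017 m and y of bundle_blue in the frame of tray_blue between -0.017 and 0.017 m and z of bundle_blue in the frame of tray_blue between 0 and 0.008 m and angle between the x axis of bundle_blue and the x axis of tray_blue, either way round below 0.21 rad and x of bundle_green in the frame of tray_green between -0.017 and 0.017 m and y of bundle_green in the frame of tray_green between -0.017 and 0.017 m and z of bundle_green in the frame of tray_green between 0 and 0.008 m and angle between the x axis of bundle_green and the x axis of tray_green, either way round below 0.21 rad); the robot touches nothing.
It fails at once if a bundle is tipped by more than 0.5 rad (angle between any of bundle_red, bundle_yellow, bundle_blue, bundle_green's own z axis and vertical above 0.5 rad).
It fails at once if a bundle is dropped (moves faster than 0.7 m/s, as after a fall of 25 mm, while no finger touches it) ((linear speed of bundle_red above 0.7 m/s and contact force between bundle_red and the fingers below 0.01 N) or (linear speed of bundle_yellow above 0.7 m/s and contact force between bundle_yellow and the fingers below 0.01 N) or (linear speed of bundle_blue above 0.7 m/s and contact force between bundle_blue and the fingers below 0.01 N) or (linear speed of bundle_green above 0.7 m/s and contact force between bundle_green and the fingers below 0.01 N)).
It also fails if it takes over 112 s, if anything falls off the work surface, if the arm or the gripper's body presses on something with over 40 N, if the wrist force passes 120 N, or if a joint passes its speed limit or range.

## Working session

There is one attempt and no reset: what is moved stays moved. The work goes in short steps, Python scripts to look and compute and a tool call to move; the robot and the scene stay as the last step left them, time stands still between calls to the robot, and variables do not carry over. Pictures are saved under pics/ and viewed, at most 14 in all, crops included, and the job is handed in when it is done.

Besides the shell and the picture viewer there is one more tool, called as name(argument=value, ...), one argument or row to a line, values as JSON. carry_out: Moves the arm, as the interface text tells. Its arguments: {"type":"object","properties":{"motion":{"type":"string"}},"required":["motion"]}

```bash
mkdir -p pics; python3 - <<'E'
from bench import readout, imaging, robot
import cv2,numpy as np,pickle
print(readout.get_obs())
d={}
for n in ("top","side"):
    s=imaging.snapshot(n); d[n]=s
    cv2.imwrite(f"pics/{n}0.png",s["pixels"][:,:,::-1])
    print(n,{k:np.round(v,4).tolist() for k,v in s.items() if k!="pixels"})
pickle.dump(d,open("d0.pkl","wb"))
E
```

```text
{'time': 0.0, 'joint_positions': array([ 1.13389978e+00,  8.79641899e-02,  1.37224949e+00, -4.51843869e-05,
        1.68357969e+00, -1.03110947e-01]), 'qvel': array([ 0.00043092,  0.00125624, -0.00057415,  0.00103755, -0.00141169,
       -0.00116502]), 'joint_torque': array([ 2.20068928e-04, -3.40175843e+01, -3.02434659e+01,  7.18423608e-02,
        3.27716873e-02, -1.61678850e-04]), 'tool_pos': array([0.17998525, 0.51913969, 0.20430157]), 'ee_rot': array([-3.13939901e+00, -1.81845289e-04,  2.80780182e+00]), 'wrist_force': array([ 0.02380674,  0.77732047, -0.06974872]), 'wrist_torque': array([-0.01725602, -0.03946605,  0.00713809]), 'finger_force': 0.0, 'width': 0.09435979752220958}
top {'fx': 523.3163, 'fy': 523.3163, 'cx': 281.6099, 'cy': 214.0156, 'dist_coeffs': [0.0448, 0.0, 0.0, 0.0, 0.0], 'R': [[0.0292, -0.9992, 0.0269], [-0.9863, -0.0332, -0.1613], [0.1621, -0.0218, -0.9865]], 't': [0.0225, 0.4062, 1.2538]}
side {'fx': 546.1722, 'fy': 546.1722, 'cx': 286.4905, 'cy': 201.7169, 'dist_coeffs': [0.0692, 0.0, 0.0, 0.0, 0.0], 'R': [[0.6911, -0.7227, 0.0106], [-0.5048, -0.4932, -0.7085], [0.5172, 0.4843, -0.7057]], 't': [-0.2486, 0.2598, 1.4091]}
```

View pics/top0.png

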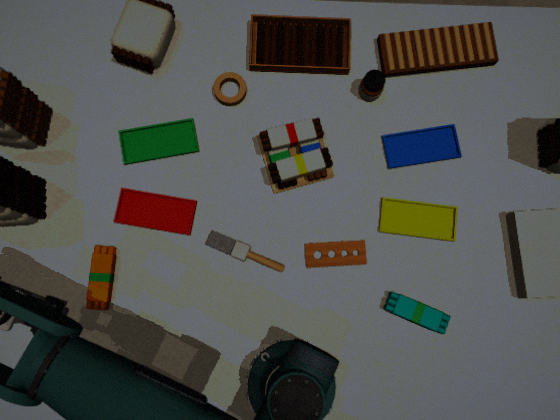

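View pics/side0.png

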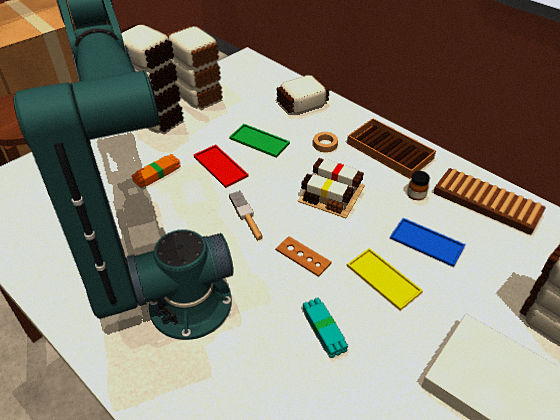

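Top view: trays green (160,141), red (155,211), blue (421,146) and yellow (419,219). In the stack at (297,153), the upper bundles are red (292,132) and yellow (300,165); the lower ones are green (280,157) and blue (309,147). The look-alikes, orange (101,278) and turquoise (417,312), are clear of it. The side view agrees with this.

```bash
cat > h.py <<'E'
import cv2,numpy as np
from bench import readout, imaging, robot
def rays(s,px,z):
    K=np.array([[s["fx"],0,s["cx"]],[0,s["fy"],s["cy"]],[0,0,1]])
    u=cv2.undistortPoints(np.float64(px).reshape(-1,1,2),K,np.float64(s["dist_coeffs"]))[:,0]
    R=np.array(s["R"]);c=-R.T@np.array(s["t"]);d=np.c_[u,np.ones(len(u))]@R
    return (c+d*((z-c[2])/d[:,2])[:,None])[:,:2]
H={"red":[(0,6),(174,180)],"yellow":[(24,33)],"green":[(50,75)],"blue":[(100,125)]}
def blobs(s,col,amin=8,sat=130,val=60):
    hsv=cv2.cvtColor(s["pixels"],cv2.COLOR_RGB2HSV); m=0
    for a,b in H[col]: m=m|cv2.inRange(hsv,(a,sat,val),(b,255,255))
    cs,_=cv2.findContours(m,cv2.RETR_EXTERNAL,cv2.CHAIN_APPROX_NONE)
    return sorted([c[:,0] for c in cs if cv2.contourArea(c)>=amin],key=lambda c:-cv2.contourArea(c))
def rect(s,c,z):
    p=rays(s,c,z)*1000
    (x,y),(w,h),a=cv2.minAreaRect(p.astype(np.float32))
    if w<h: w,h,a=h,w,a+90
    return [round(v,1) for v in (x,y,w,h,(a+90)%180-90)]
E
python3 - <<'E'
from h import *;import pickle
d=pickle.load(open("d0.pkl","rb"))
for n,s in d.items():
    R=np.array(s["R"]);print(n,"cam",-R.T@np.array(s["t"]))
    for col in H:
        for i,c in enumerate(blobs(s,col)[:4]):
            z=.0105 if i==0 else .074 if col in("red","yellow") else .04
            print(col,c.mean(0).round(),rect(s,c,z))
s=d["top"];cv2.imwrite("pics/crop0.png",cv2.resize(s["pixels"][110:200,250:345,::-1],None,fx=6,fy=6))
E
```

```text
top cam [0.19679211 0.06335668 1.30179788]
red [155. 211.] [406.1, 348.4, 191.0, 88.2, 82.0]
red [292. 133.] [599.8, 18.0, 48.9, 20.3, 16.6]
yellow [418. 219.] [408.3, -308.0, 190.9, 88.6, 84.6]
yellow [300. 164.] [523.6, -4.8, 50.2, 20.7, 19.3]
green [158. 140.] [588.1, 352.6, 189.3, 87.1, -77.4]
green [418. 312.] [178.6, -295.5, 47.6, 19.1, -21.6]
green [ 99. 277.] [239.5, 461.7, 45.5, 18.2, 87.1]
green [280. 156.] [551.4, 44.9, 47.7, 17.7, -69.0]
blue [422. 146.] [598.7, -319.0, 190.4, 89.0, -78.7]
blue [311. 147.] [575.4, -31.1, 48.3, 15.3, -74.3]
side cam [-0.4258315  -0.73389404  1.18101122]
red [221. 166.] [404.4, 341.6, 199.9, 92.8, 82.2]
red [337. 172.] [586.6, 8.6, 81.2, 24.8, 25.2]
red [197.  19.] [921.6, 1059.7, 97.8, 41.9, 50.4]
red [204.  25.] [896.8, 994.9, 60.7, 54.2, 49.2]
yellow [384. 278.] [408.5, -311.6, 190.7, 89.4, 84.7]
yellow [327. 184.] [523.1, -8.9, 49.6, 19.3, 18.8]
green [260. 140.] [587.6, 346.7, 192.9, 95.5, -79.8]
green [324. 323.] [174.9, -301.9, 48.7, 19.1, -20.9]
green [157. 169.] [233.9, 438.9, 73.9, 22.3, 79.6]
blue [427. 242.] [596.1, -322.4, 189.4, 94.4, -78.9]
```

View pics/crop0.png

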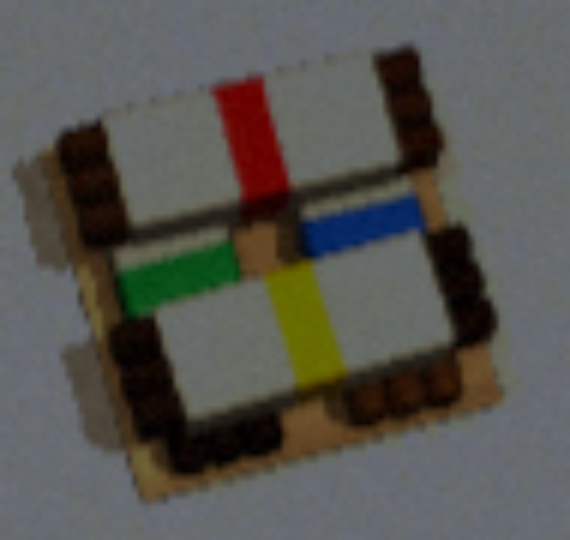

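The crop shows the red and yellow sleeves lying parallel, with the green and blue bands centred in the gap between them. The stack centre is about (562, 7) mm and the yaw about 17°. Next I'll work out the moves to red.

```bash
cat > plan.py <<'E'
import sys,numpy as np
from bench import readout
from scipy.spatial.transform import Rotation as Ro
o=readout.get_obs();p=o["tool_pos"]*1000;yaw=np.degrees(o["ee_rot"][2])
def go(x,y,z,yw,p=p,yaw=yaw):
    R=Ro.from_euler("xyz",[180,0,yaw],degrees=True)
    d=R.inv().apply(np.array([x,y,z])-p)/200; t=-((yw-yaw+180)%360-180)/120
    n=int(np.ceil(np.linalg.norm(d)/.27)) or 1; m=int(np.ceil(abs(t)/.08)) or 1
    print(f"shift {d.round(3)} = {n} x {(d/n).round(3)}; then turn {t:.3f} = {m} x {t/m:.4f}")
print("pose",p.round(1),"yaw %.1f"%yaw,"w %.4f"%o["width"],"t",round(o["time"],1)) 
a=list(map(float,sys.argv[1:]))
go(*a)
E
python3 plan.py 600 17 150 106.7
```

```text
pose [180.  519.2 204.4] yaw 160.9 w 0.0939 t 0.1
shift [-2.807 -1.684  0.272] = 13 x [-0.216 -0.13   0.021]; then turn 0.451 = 6 x 0.0752
```

carry_out(
  motion="-0.234 -0.14 0.02 0 0 0 0.74;-0.234 -0.14 0.02 0 0 0 0.74;-0.234 -0.14 0.02 0 0 0 0.74;-0.234 -0.14 0.02 0 0 0 0.74;-0.234 -0.14 0.02 0 0 0 0.74;-0.234 -0.14 0.02 0 0 0 0.74;-0.234 -0.14 0.02 0 0 0 0.74;-0.234 -0.14 0.02 0 0 0 0.74;-0.234 -0.14 0.02 0 0 0 0.74;-0.234 -0.14 0.02 0 0 0 0.74;-0.234 -0.14 0.02 0 0 0 0.74;-0.234 -0.14 0.02 0 0 0 0.74",
)

```text
time: 1.6
tool_pos: [0.6014, 0.0168, 0.1567]
ee_rot: [3.141, -0.001, 2.808]
wrist_force: [0.9, 0.0, -0.3]
width: 0.0695
finger_force: 0.0
```

carry_out(
  motion="0 0 0 0 0 0.0752 0.74;0 0 0 0 0 0.0752 0.74;0 0 0 0 0 0.0752 0.74;0 0 0 0 0 0.0752 0.74;0 0 0 0 0 0.0752 0.74;0 0 0 0 0 0.0752 0.74;0 0 0 0 0 0 0.74;0 0 0 0 0 0 0.74",
)

```text
time: 2.6
tool_pos: [0.6005, 0.0182, 0.1571]
ee_rot: [-3.141, -0.0, 1.865]
wrist_force: [-0.1, 0.1, -0.4]
width: 0.0698
finger_force: 0.0
```

```bash
python3 plan.py 600 17 51 106.7; python3 - <<'E'
from h import *
s=imaging.snapshot("wrist");cv2.imwrite("pics/w1.png",s["pixels"][:,:,::-1])
for col in H:
    for c in blobs(s,col,60)[:2]: print(col,c.mean(0).round(),rect(s,c,.074 if col in("red","yellow") else .04))
E
```

```text
pose [600.5  18.2 157.1] yaw 106.9 w 0.0698 t 2.6
shift [-0.005 -0.004  0.53 ] = 2 x [-0.003 -0.002  0.265]; then turn 0.001 = 1 x 0.0013
red [278. 222.] [601.9, 18.2, 49.9, 19.4, 15.8]
yellow [183. 222.] [525.0, -5.3, 46.8, 19.3, 18.7]
green [234. 172.] [552.3, 41.3, 39.6, 16.8, -72.1]
blue [202. 393.] [585.0, -216.3, 79.4, 54.7, 11.6]
blue [237. 246.] [573.4, -27.2, 54.6, 19.0, -75.5]
```

View pics/w1.png

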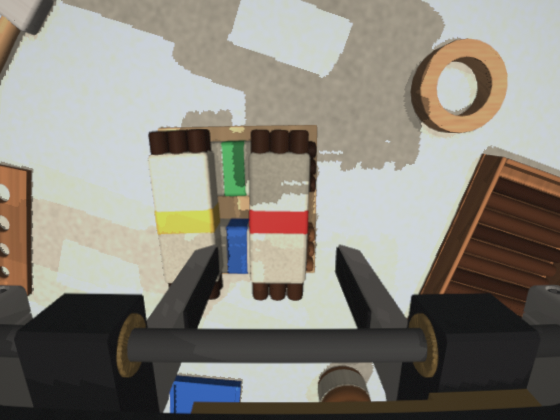

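The wrist view shows red's band at (278,222), square between the fingers, and yellow's at (185,222). It puts red at (602, 18) mm, so I'll descend and grip.

carry_out(
  motion="0.003 0.005 0.15 0 0 0 0.74;0 0 0.15 0 0 0 0.74;0 0 0.12 0 0 0 0.74;0 0 0.08 0 0 0 0.74;0 0 0.03 0 0 0 0.74;0 0 0 0 0 0 0.74;0 0 0 0 0 0 0;0 0 0 0 0 0 0;0 0 0 0 0 0 0;0 0 0 0 0 0 0;0 0 0 0 0 0 0;0 0 0 0 0 0 0",
)

```text
time: 4.15
tool_pos: [0.6021, 0.019, 0.0524]
ee_rot: [3.14, 0.001, 1.863]
wrist_force: [-0.9, -0.6, 4.9]
width: 0.0498
finger_force: 30.0
```

carry_out(
  motion="0 0 -0.05 0 0 0 0;0 0 -0.1 0 0 0 0;0 0 -0.15 0 0 0 0;0 0 -0.15 0 0 0 0;0 0 -0.05 0 0 0 0;0 0 0 0 0 0 0",
)

```text
time: 4.9
tool_pos: [0.6015, 0.0191, 0.1514]
ee_rot: [3.141, -0.0, 1.863]
wrist_force: [0.6, -0.1, -2.1]
width: 0.0496
finger_force: 30.0
```

```bash
python3 plan.py 406 346.5 100 82
```

```text
pose [601.5  19.1 151.4] yaw 106.7 w 0.0496 t 4.9
shift [ 1.849 -0.465  0.257] = 8 x [ 0.231 -0.058  0.032]; then turn 0.206 = 3 x 0.0687
```

carry_out(
  motion="0.1 -0.025 0 0 0 0 0;0.18 -0.045 0 0 0 0 0;0.2 -0.05 0 0 0 0 0;0.2 -0.05 0 0 0 0 0;0.2 -0.05 0 0 0 0 0;0.2 -0.05 0.03 0 0 0 0;0.2 -0.05 0.03 0 0 0 0;0.2 -0.05 0.05 0 0 0 0;0.2 -0.05 0.05 0 0 0 0;0.12 -0.03 0.05 0 0 0 0;0.05 -0.015 0.04 0 0 0 0;0 0 0 0 0 0 0",
)

```text
time: 6.4
tool_pos: [0.4044, 0.3463, 0.0999]
ee_rot: [-3.138, 0.001, 1.864]
wrist_force: [-0.7, 0.4, -1.2]
width: 0.0499
finger_force: 30.0
```

carry_out(
  motion="0 0 0 0 0 0.0515 0;0 0 0 0 0 0.0515 0;0 0 0 0 0 0.0515 0;0 0 0 0 0 0.0515 0;0 0 0 0 0 0 0;0 0 0 0 0 0 0",
)

```text
time: 7.15
tool_pos: [0.4064, 0.3461, 0.1017]
ee_rot: [3.141, -0.0, 1.432]
wrist_force: [0.2, 0.6, -0.8]
width: 0.0499
finger_force: 30.0
```

```bash
python3 plan.py 406 346.5 17 82
```

```text
pose [406.4 346.1 101.7] yaw 82.0 w 0.0499 t 7.2
shift [ 0.002 -0.002  0.423] = 2 x [ 0.001 -0.001  0.212]; then turn 0.000 = 1 x 0.0003
```

carry_out(
  motion="0 0 0.1 0 0 0 0;0 0 0.12 0 0 0 0;0 0 0.1 0 0 0 0;0 0 0.06 0 0 0 0;0 0 0.03 0 0 0 0;0 0 0.01 0 0 0 0;0 0 0 0 0 0 0;0 0 0 0 0 0 0",
)

```text
time: 8.15
tool_pos: [0.4064, 0.347, 0.0183]
ee_rot: [3.141, -0.001, 1.431]
wrist_force: [0.1, 0.2, -1.7]
width: 0.0497
finger_force: 30.0
```

carry_out(
  motion="0 0 0.006 0 0 0 0;0 0 0.004 0 0 0 0;0 0 0 0 0 0 0;0 0 0 0 0 0 0",
)

```text
time: 8.65
tool_pos: [0.4062, 0.3469, 0.0164]
ee_rot: [3.141, -0.001, 1.431]
wrist_force: [-1.3, -1.5, 5.0]
width: 0.0502
finger_force: 30.0
```

carry_out(
  motion="0 0 0 0 0 0 0.7;0 0 0 0 0 0 0.7;0 0 0 0 0 0 0.7;0 0 -0.1 0 0 0 0.7;0 0 -0.2 0 0 0 0.74;0 0 -0.25 0 0 0 0.74;0 0 -0.15 0 0 0 0.74;0 0 0 0 0 0 0.74",
)

```text
time: 9.65
tool_pos: [0.4075, 0.3477, 0.1584]
ee_rot: [3.137, -0.005, 1.431]
wrist_force: [1.0, -0.2, -0.2]
width: 0.0696
finger_force: 0.0
```

```bash
python3 plan.py 524.5 -6 150 107.5
```

```text
pose [407.5 347.7 158.4] yaw 82.0 w 0.0696 t 9.7
shift [-1.67   0.825  0.042] = 7 x [-0.239  0.118  0.006]; then turn -0.212 = 3 x -0.0708
```

carry_out(
  motion="-0.12 0.06 0 0 0 0 0.74;-0.24 0.12 0 0 0 0 0.74;-0.24 0.12 0 0 0 0 0.74;-0.24 0.12 0 0 0 0 0.74;-0.24 0.12 0 0 0 0 0.74;-0.24 0.12 0 0 0 0 0.74;-0.24 0.12 0 0 0 0 0.74;-0.11 0.045 0.03 0 0 -0.053 0.74;0 0 0 0 0 -0.053 0.74;0 0 0 0 0 -0.053 0.74;0 0 0 0 0 -0.053 0.74;0 0 0 0 0 0 0.74",
)

```text
time: 11.15
tool_pos: [0.5218, -0.007, 0.1469]
ee_rot: [-3.138, -0.002, 1.874]
wrist_force: [0.2, 1.1, -0.0]
width: 0.0693
finger_force: 0.0
```

```bash
python3 plan.py 524.5 -6 51.5 107.5; python3 - <<'E'
from h import *
s=imaging.snapshot("wrist");cv2.imwrite("pics/w2.png",s["pixels"][:,:,::-1])
for col in ("yellow","green","blue"):
    for c in blobs(s,col,60)[:2]: print(col,c.mean(0).round(),rect(s,c,.074 if col in("red","yellow") else .04))
s=imaging.snapshot("top");cv2.imwrite("pics/t2.png",s["pixels"][:,:,::-1])
E
```

```text
pose [521.8  -7.  146.9] yaw 107.4 w 0.0693 t 11.2
shift [0.001 0.015 0.477] = 2 x [0.    0.007 0.239]; then turn -0.001 = 1 x -0.0011
yellow [281. 224.] [524.1, -5.6, 47.7, 19.5, 18.6]
green [326. 164.] [550.3, 44.6, 47.6, 18.2, -72.1]
blue [268. 393.] [573.3, -200.7, 78.2, 26.1, 17.7]
blue [322. 250.] [573.0, -27.2, 54.4, 19.0, -73.3]
```

View pics/w2.png

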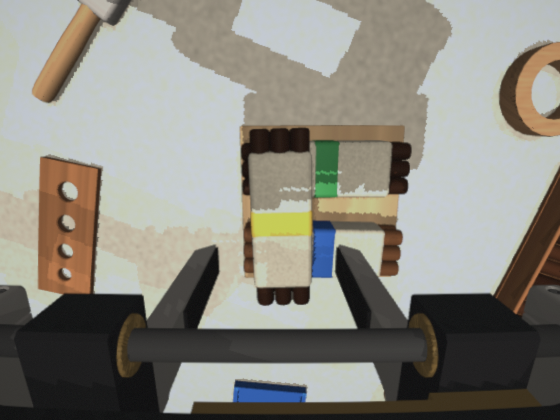

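View pics/t2.png

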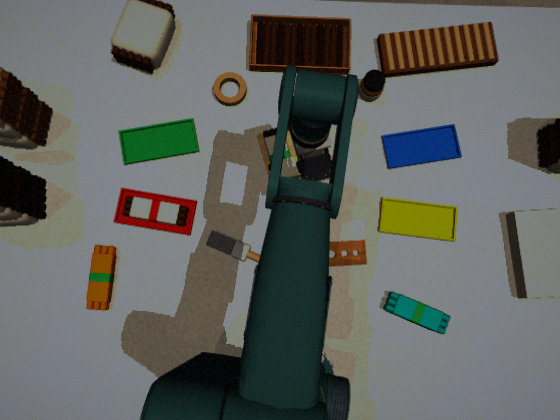

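Red lies centred in its tray at (155,211) in the top view. The lower bundles have not moved, and yellow's band is at (281,224) in the wrist view, square between the fingers. Next I'll grip yellow.

carry_out(
  motion="0 0.012 0.12 0 0 0 0.74;0 0 0.13 0 0 0 0.74;0 0 0.12 0 0 0 0.74;0 0 0.07 0 0 0 0.74;0 0 0.03 0 0 0 0.74;0 0 0 0 0 0 0.74;0 0 0 0 0 0 0;0 0 0 0 0 0 0;0 0 0 0 0 0 0;0 0 0 0 0 0 0;0 0 0 0 0 0 0;0 0 0 0 0 0 0",
)

```text
time: 12.75
tool_pos: [0.5257, -0.0064, 0.0563]
ee_rot: [3.14, 0.001, 1.875]
wrist_force: [-0.4, 0.0, 5.2]
width: 0.0496
finger_force: 29.9
```

carry_out(
  motion="0 0 -0.05 0 0 0 0;0 0 -0.1 0 0 0 0;0 0 -0.15 0 0 0 0;0 0 -0.15 0 0 0 0;0 0 -0.05 0 0 0 0;0 0 0 0 0 0 0",
)

```text
time: 13.5
tool_pos: [0.5252, -0.0063, 0.1554]
ee_rot: [3.141, 0.0, 1.875]
wrist_force: [0.7, -0.9, -1.8]
width: 0.0498
finger_force: 29.9
```

```bash
python3 plan.py 408 -309.5 100 84.6
```

```text
pose [525.2  -6.3 155.4] yaw 107.5 w 0.0498 t 13.5
shift [-1.27  -1.014  0.277] = 7 x [-0.181 -0.145  0.04 ]; then turn 0.190 = 3 x 0.0635
```

carry_out(
  motion="-0.1 -0.08 0 0 0 0 0;-0.16 -0.128 0 0 0 0 0;-0.16 -0.128 0 0 0 0 0;-0.16 -0.128 0 0 0 0 0;-0.16 -0.128 0.03 0 0 0 0;-0.16 -0.128 0.03 0 0 0 0;-0.16 -0.128 0.05 0 0 0 0;-0.14 -0.11 0.05 0 0 0 0;-0.07 -0.056 0.1 0 0 0.0475 0;0 0 0 0 0 0.0475 0;0 0 0 0 0 0.0475 0;0 0 0 0 0 0.0475 0",
)

```text
time: 15.0
tool_pos: [0.4068, -0.3086, 0.101]
ee_rot: [-3.138, -0.003, 1.474]
wrist_force: [1.0, 1.3, -0.7]
width: 0.0499
finger_force: 29.9
```

carry_out(
  motion="0 0 0 0 0 0 0;0 0 0 0 0 0 0;0 0 0 0 0 0 0",
)

```text
time: 15.38
tool_pos: [0.4078, -0.3092, 0.103]
ee_rot: [-3.141, -0.001, 1.478]
wrist_force: [-0.2, 0.5, -0.7]
width: 0.0498
finger_force: 29.9
```

```bash
python3 plan.py 408 -309.5 21 84.6
```

```text
pose [ 407.8 -309.2  103. ] yaw 84.7 w 0.0498 t 15.4
shift [-0.001  0.001  0.41 ] = 2 x [-0.001  0.001  0.205]; then turn 0.001 = 1 x 0.0008
```

carry_out(
  motion="0 0 0.1 0 0 0 0;0 0 0.12 0 0 0 0;0 0 0.1 0 0 0 0;0 0 0.06 0 0 0 0;0 0 0.025 0 0 0 0;0 0 0.003 0 0 0 0;0 0 0 0 0 0 0;0 0 0 0 0 0 0",
)

```text
time: 16.38
tool_pos: [0.4083, -0.3098, 0.0226]
ee_rot: [3.14, 0.001, 1.477]
wrist_force: [-0.2, 0.2, -0.6]
width: 0.0499
finger_force: 29.9
```

carry_out(
  motion="0 0 0.006 0 0 0 0;0 0 0.004 0 0 0 0;0 0 0 0 0 0 0;0 0 0 0 0 0 0",
)

```text
time: 16.88
tool_pos: [0.408, -0.3096, 0.0203]
ee_rot: [3.141, 0.0, 1.478]
wrist_force: [-0.9, 0.7, 2.7]
width: 0.0499
finger_force: 29.9
```

carry_out(
  motion="0 0 0 0 0 0 0.7;0 0 0 0 0 0 0.7;0 0 0 0 0 0 0.7;0 0 -0.1 0 0 0 0.7;0 0 -0.2 0 0 0 0.74;0 0 -0.25 0 0 0 0.74;0 0 -0.15 0 0 0 0.74;0 0 0 0 0 0 0.74",
)

```text
time: 17.88
tool_pos: [0.4093, -0.3107, 0.1628]
ee_rot: [3.136, 0.004, 1.477]
wrist_force: [-0.2, -0.5, -0.8]
width: 0.0696
finger_force: 0.0
```

```bash
python3 plan.py 574 -30 130 17
```

```text
pose [ 409.3 -310.7  162.8] yaw 84.7 w 0.0696 t 17.9
shift [1.474 0.689 0.164] = 7 x [0.211 0.098 0.023]; then turn 0.564 = 8 x 0.0705
```

carry_out(
  motion="0.1 0.045 0.02 0 0 0 0.74;0.2 0.094 0.02 0 0 0 0.74;0.2 0.094 0.02 0 0 0 0.74;0.2 0.094 0.02 0 0 0 0.74;0.2 0.094 0.02 0 0 0 0.74;0.2 0.094 0.02 0 0 0 0.74;0.2 0.094 0.02 0 0 0 0.74;0.17 0.08 0.02 0 0 0 0.74;0 0 0 0 0 0.0705 0.74;0 0 0 0 0 0.0705 0.74;0 0 0 0 0 0.0705 0.74;0 0 0 0 0 0.0705 0.74",
)

```text
time: 19.38
tool_pos: [0.5711, -0.0293, 0.1248]
ee_rot: [-3.138, 0.002, 0.882]
wrist_force: [-0.8, 0.4, 0.2]
width: 0.0699
finger_force: 0.0
```

carry_out(
  motion="0 0 0 0 0 0.0705 0.74;0 0 0 0 0 0.0705 0.74;0 0 0 0 0 0.0705 0.74;0 0 0 0 0 0.0705 0.74;0 0 0 0 0 0 0.74;0 0 0 0 0 0 0.74",
)

```text
time: 20.12
tool_pos: [0.5718, -0.0295, 0.1263]
ee_rot: [-3.14, 0.002, 0.298]
wrist_force: [0.9, -0.3, 0.9]
width: 0.0693
finger_force: 0.0
```

```bash
python3 plan.py 574 -30 18 17; python3 - <<'E'
from h import *
s=imaging.snapshot("wrist");cv2.imwrite("pics/w3.png",s["pixels"][:,:,::-1])
for col in ("green","blue"):
    for c in blobs(s,col,60)[:2]: print(col,c.mean(0).round(),rect(s,c,.04))
s=imaging.snapshot("side");cv2.imwrite("pics/s3.png",s["pixels"][:,:,::-1])
E
```

```text
pose [571.8 -29.5 126.3] yaw 17.1 w 0.0693 t 20.1
shift [0.01  0.006 0.542] = 3 x [0.003 0.002 0.181]; then turn 0.001 = 1 x 0.0007
green [189. 217.] [551.2, 40.2, 53.0, 19.6, -66.6]
blue [506. 257.] [596.9, -248.9, 102.8, 80.2, -78.8]
blue [281. 217.] [574.6, -32.1, 47.9, 18.6, -74.0]
```

View pics/w3.png

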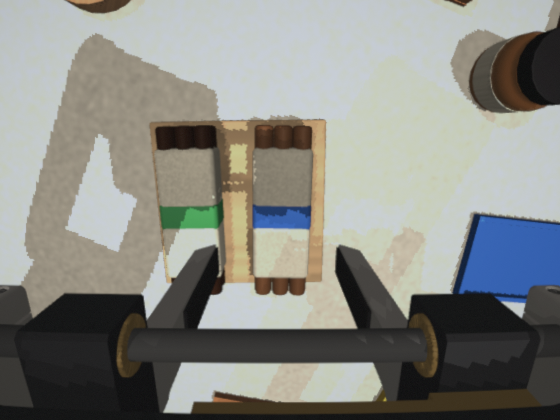

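View pics/s3.png

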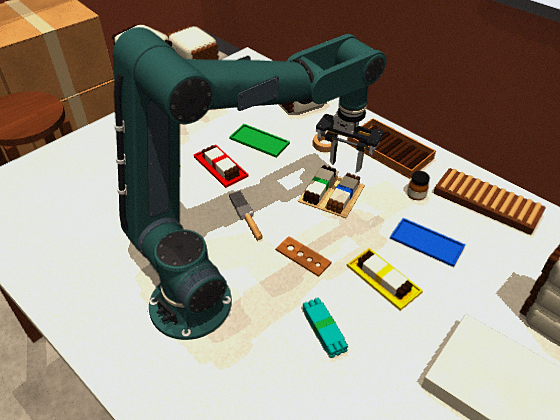

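Side view: yellow is centred in its tray at (384,278) and red in its own at (221,165). In the wrist view blue's band at (281,217) lies between the fingers. I'll grip blue.

carry_out(
  motion="0.01 0.012 0.12 0 0 0 0.74;0 0 0.15 0 0 0 0.74;0 0 0.14 0 0 0 0.74;0 0 0.09 0 0 0 0.74;0 0 0.04 0 0 0 0.74;0 0 0 0 0 0 0.74;0 0 0 0 0 0 0;0 0 0 0 0 0 0;0 0 0 0 0 0 0;0 0 0 0 0 0 0;0 0 0 0 0 0 0;0 0 0 0 0 0 0",
)

```text
time: 21.72
tool_pos: [0.5759, -0.0315, 0.021]
ee_rot: [3.141, -0.002, 0.296]
wrist_force: [0.1, -0.1, 5.7]
width: 0.0494
finger_force: 30.0
```

carry_out(
  motion="0 0 -0.05 0 0 0 0;0 0 -0.1 0 0 0 0;0 0 -0.15 0 0 0 0;0 0 -0.15 0 0 0 0;0 0 -0.05 0 0 0 0;0 0 0 0 0 0 0",
)

```text
time: 22.48
tool_pos: [0.5751, -0.0312, 0.1198]
ee_rot: [-3.142, -0.0, 0.296]
wrist_force: [0.4, 0.7, -1.6]
width: 0.0497
finger_force: 29.9
```

```bash
python3 plan.py 598 -320 100 101.3
```

```text
pose [575.1 -31.2 119.8] yaw 17.0 w 0.0497 t 22.5
shift [-0.312  1.414  0.099] = 6 x [-0.052  0.236  0.017]; then turn -0.703 = 9 x -0.0781
```

carry_out(
  motion="-0.022 0.1 0 0 0 0 0;-0.044 0.2 0 0 0 0 0;-0.044 0.2 0 0 0 0 0;-0.044 0.2 0 0 0 0 0;-0.044 0.2 0.02 0 0 0 0;-0.044 0.2 0.02 0 0 0 0;-0.044 0.2 0.02 0 0 0 0;-0.026 0.114 0.02 0 0 0 0;0 0 0 0 0 -0.0703 0;0 0 0 0 0 -0.0703 0;0 0 0 0 0 -0.0703 0;0 0 0 0 0 -0.0703 0",
)

```text
time: 23.98
tool_pos: [0.5974, -0.3198, 0.1025]
ee_rot: [-3.139, 0.0, 0.89]
wrist_force: [-0.2, 0.5, -0.7]
width: 0.0495
finger_force: 29.9
```

carry_out(
  motion="0 0 0 0 0 -0.0703 0;0 0 0 0 0 -0.0703 0;0 0 0 0 0 -0.0703 0;0 0 0 0 0 -0.0703 0;0 0 0 0 0 -0.0703 0;0 0 0 0 0 -0.0703 0;0 0 0 0 0 0 0;0 0 0 0 0 0 0",
)

```text
time: 24.98
tool_pos: [0.5977, -0.3199, 0.1032]
ee_rot: [-3.141, -0.001, 1.767]
wrist_force: [-0.5, 1.5, -1.6]
width: 0.0498
finger_force: 29.9
```

```bash
python3 plan.py 598 -320 21 101.3
```

```text
pose [ 597.7 -319.9  103.2] yaw 101.2 w 0.0498 t 25.0
shift [-0.001  0.001  0.411] = 2 x [-0.     0.001  0.206]; then turn -0.001 = 1 x -0.0007
```

carry_out(
  motion="0 0 0.1 0 0 0 0;0 0 0.12 0 0 0 0;0 0 0.1 0 0 0 0;0 0 0.06 0 0 0 0;0 0 0.025 0 0 0 0;0 0 0.007 0 0 0 0;0 0 0 0 0 0 0;0 0 0 0 0 0 0",
)

```text
time: 25.98
tool_pos: [0.5985, -0.3203, 0.0225]
ee_rot: [3.14, 0.001, 1.769]
wrist_force: [-0.6, 0.4, -1.7]
width: 0.0494
finger_force: 29.9
```

carry_out(
  motion="0 0 0.006 0 0 0 0;0 0 0.006 0 0 0 0;0 0 0.003 0 0 0 0;0 0 0 0 0 0 0;0 0 0 0 0 0 0",
)

```text
time: 26.6
tool_pos: [0.5981, -0.3201, 0.019]
ee_rot: [3.141, 0.0, 1.769]
wrist_force: [-2.2, 0.4, 1.7]
width: 0.0496
finger_force: 29.9
```

carry_out(
  motion="0 0 0 0 0 0 0.7;0 0 0 0 0 0 0.7;0 0 0 0 0 0 0.7;0 0 -0.1 0 0 0 0.7;0 0 -0.2 0 0 0 0.74;0 0 -0.25 0 0 0 0.74;0 0 -0.05 0 0 0 0.74;0 0 0 0 0 0 0.74",
)

```text
time: 27.6
tool_pos: [0.5985, -0.3203, 0.1401]
ee_rot: [3.139, 0.002, 1.769]
wrist_force: [0.6, -0.5, 0.4]
width: 0.0697
finger_force: 0.0
```

```bash
python3 plan.py 551 42 130 17
```

```text
pose [ 598.5 -320.3  140.1] yaw 101.3 w 0.0697 t 27.6
shift [1.823 0.123 0.051] = 7 x [0.26  0.018 0.007]; then turn 0.703 = 9 x 0.0781
```

carry_out(
  motion="0.123 0.008 0 0 0 0 0.74;0.25 0.017 0 0 0 0 0.74;0.25 0.017 0 0 0 0 0.74;0.25 0.017 0 0 0 0 0.74;0.25 0.017 0 0 0 0 0.74;0.25 0.017 0.01 0 0 0 0.74;0.25 0.017 0.02 0 0 0 0.74;0.2 0.013 0.02 0 0 0 0.74;0 0 0 0 0 0.0781 0.74;0 0 0 0 0 0.0781 0.74;0 0 0 0 0 0.0781 0.74;0 0 0 0 0 0.0781 0.74",
)

```text
time: 29.1
tool_pos: [0.5488, 0.0425, 0.1256]
ee_rot: [-3.137, 0.002, 1.109]
wrist_force: [0.5, 0.3, -0.4]
width: 0.0699
finger_force: 0.0
```

carry_out(
  motion="0 0 0 0 0 0.0781 0.74;0 0 0 0 0 0.0781 0.74;0 0 0 0 0 0.0781 0.74;0 0 0 0 0 0.0781 0.74;0 0 0 0 0 0.0781 0.74;0 0 0 0 0 0 0.74;0 0 0 0 0 0 0.74",
)

```text
time: 29.98
tool_pos: [0.5497, 0.0424, 0.1271]
ee_rot: [-3.141, 0.002, 0.299]
wrist_force: [-0.3, -0.6, -0.1]
width: 0.0695
finger_force: 0.0
```

```bash
python3 - <<'E'
from h import *
s=imaging.snapshot("wrist");cv2.imwrite("pics/w4.png",s["pixels"][:,:,::-1])
for c in blobs(s,"green",60)[:2]: print(c.mean(0).round(),rect(s,c,.04))
E
python3 plan.py 551 43 20 17
```

```text
[30. 74.] [605.0, 266.2, 78.0, 54.8, 11.5]
[276. 217.] [551.3, 44.4, 46.9, 17.7, -71.7]
pose [549.9  42.3 127.5] yaw 17.1 w 0.0697 t 30.0
shift [ 0.006 -0.002  0.537] = 2 x [ 0.003 -0.001  0.269]; then turn 0.001 = 1 x 0.0007
```

View pics/w4.png

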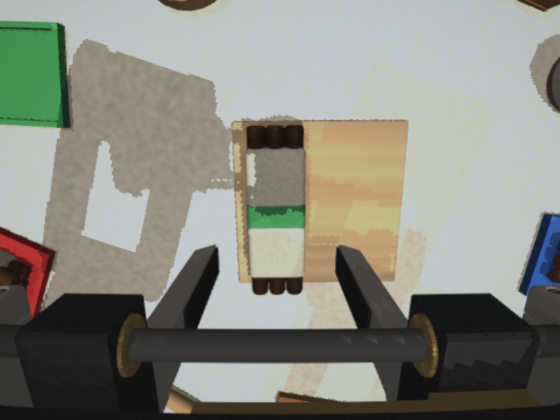

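Green's band at (276,217) is centred and square between the fingers, so I'll grip it.

carry_out(
  motion="0.008 -0.003 0.12 0 0 0 0.74;0 0 0.15 0 0 0 0.74;0 0 0.14 0 0 0 0.74;0 0 0.09 0 0 0 0.74;0 0 0.04 0 0 0 0.74;0 0 0 0 0 0 0.74;0 0 0 0 0 0 0;0 0 0 0 0 0 0;0 0 0 0 0 0 0;0 0 0 0 0 0 0;0 0 0 0 0 0 0;0 0 0 0 0 0 0",
)

```text
time: 31.52
tool_pos: [0.5526, 0.0435, 0.0215]
ee_rot: [3.141, -0.002, 0.296]
wrist_force: [-0.1, 0.5, 5.3]
width: 0.05
finger_force: 30.0
```

carry_out(
  motion="0 0 -0.05 0 0 0 0;0 0 -0.1 0 0 0 0;0 0 -0.15 0 0 0 0;0 0 -0.15 0 0 0 0;0 0 -0.05 0 0 0 0;0 0 0 0 0 0 0",
)

```text
time: 32.28
tool_pos: [0.5519, 0.0433, 0.1205]
ee_rot: [3.141, -0.0, 0.296]
wrist_force: [0.9, 0.3, -1.4]
width: 0.0495
finger_force: 30.0
```

```bash
python3 plan.py 588 350.5 100 102.6
```

```text
pose [551.9  43.3 120.5] yaw 17.0 w 0.0495 t 32.3
shift [ 0.621 -1.416  0.102] = 6 x [ 0.104 -0.236  0.017]; then turn -0.713 = 9 x -0.0793
```

carry_out(
  motion="0.044 -0.1 0 0 0 0 0;0.088 -0.2 0 0 0 0 0;0.088 -0.2 0 0 0 0 0;0.088 -0.2 0 0 0 0 0;0.088 -0.2 0.02 0 0 0 0;0.088 -0.2 0.02 0 0 0 0;0.088 -0.2 0.02 0 0 0 0;0.049 -0.116 0.02 0 0 0 0;0 0 0 0 0 -0.0713 0;0 0 0 0 0 -0.0713 0;0 0 0 0 0 -0.0713 0;0 0 0 0 0 -0.0713 0",
)

```text
time: 33.78
tool_pos: [0.5867, 0.3499, 0.1014]
ee_rot: [-3.14, 0.004, 0.899]
wrist_force: [-0.4, 0.3, -0.5]
width: 0.0497
finger_force: 29.9
```

carry_out(
  motion="0 0 0 0 0 -0.0713 0;0 0 0 0 0 -0.0713 0;0 0 0 0 0 -0.0713 0;0 0 0 0 0 -0.0713 0;0 0 0 0 0 -0.0713 0;0 0 0 0 0 -0.0713 0;0 0 0 0 0 0 0;0 0 0 0 0 0 0",
)

```text
time: 34.78
tool_pos: [0.5873, 0.3502, 0.103]
ee_rot: [-3.139, 0.001, 1.788]
wrist_force: [-0.2, 0.5, -0.9]
width: 0.0496
finger_force: 30.0
```

```bash
python3 plan.py 588 350.5 22 102.6
```

```text
pose [587.3 350.2 103. ] yaw 102.4 w 0.0496 t 34.8
shift [0.001 0.004 0.405] = 2 x [0.    0.002 0.203]; then turn -0.001 = 1 x -0.0015
```

carry_out(
  motion="0 0 0.1 0 0 0 0;0 0 0.12 0 0 0 0;0 0 0.1 0 0 0 0;0 0 0.06 0 0 0 0;0 0 0.025 0 0 0 0;0 0 0.01 0 0 0 0;0 0 0.006 0 0 0 0;0 0 0.003 0 0 0 0;0 0 0 0 0 0 0;0 0 0 0 0 0 0",
)

```text
time: 36.02
tool_pos: [0.588, 0.3506, 0.02]
ee_rot: [3.141, -0.0, 1.79]
wrist_force: [0.0, -0.2, -1.5]
width: 0.0499
finger_force: 29.9
```

carry_out(
  motion="0 0 0.004 0 0 0 0;0 0 0.003 0 0 0 0;0 0 0 0 0 0 0;0 0 0 0 0 0 0",
)

```text
time: 36.52
tool_pos: [0.5881, 0.3506, 0.0196]
ee_rot: [3.141, -0.0, 1.79]
wrist_force: [-1.9, -0.5, 4.9]
width: 0.0496
finger_force: 30.0
```

Contact with the tray floor. I'll release green, lift, and move aside to check all four trays.

carry_out(
  motion="0 0 0 0 0 0 0.7;0 0 0 0 0 0 0.7;0 0 0 0 0 0 0.7;0 0 -0.1 0 0 0 0.7;0 0 -0.2 0 0 0 0.7;0 0 -0.25 0 0 0 0.7;-0.2 0 -0.15 0 0 0 0.7;-0.25 0 0 0 0 0 0.7;-0.25 0 0 0 0 0 0.7;-0.25 0 0 0 0 0 0.7;-0.25 0 0 0 0 0 0.7;-0.25 0 0 0 0 0 0.7",
)

```text
time: 38.02
tool_pos: [0.6515, 0.0659, 0.1603]
ee_rot: [3.139, 0.0, 1.79]
wrist_force: [0.0, 0.9, 0.7]
width: 0.0652
finger_force: 0.0
```

carry_out(
  motion="0 0 0 0 0 0 0.7;0 0 0 0 0 0 0.7",
)

```text
time: 38.28
tool_pos: [0.6511, 0.0678, 0.1595]
ee_rot: [3.14, -0.001, 1.79]
wrist_force: [-0.1, -0.5, -0.4]
width: 0.0657
finger_force: 0.0
```

```bash
python3 - <<'E'
from h import *
s=imaging.snapshot("top");cv2.imwrite("pics/t5.png",s["pixels"][:,:,::-1])
for col in H:
    c=blobs(s,col)[0]
    print(col,"tray",rect(s,c,.0105))
    # band: colour pixels eroded inside the white region near tray centre, at top z=.038
    m=cv2.cvtColor(s["pixels"],cv2.COLOR_RGB2HSV); w=cv2.inRange(m,(0,0,90),(180,70,255)); box=np.zeros_like(w)
    cv2.fillPoly(box,[c],255); w&=box; ys,xs=np.nonzero(w)
    print("  sleeve",rect(s,np.c_[xs,ys],.038))
o=readout.get_obs();print(o["time"],o["tool_pos"])
E
```

```text
red tray [406.2, 348.9, 189.2, 88.2, 82.0]
  sleeve [404.0, 345.3, 114.0, 48.4, 81.6]
yellow tray [408.4, -307.6, 191.5, 88.6, 84.7]
  sleeve [406.5, -307.6, 113.6, 48.4, 85.9]
green tray [584.5, 362.2, 169.0, 89.1, -77.6]Traceback (most recent call last):
  File "<stdin>", line 9, in <module>
  File "h.py", line 15, in rect
    p=rays(s,c,z)*1000
      ~~~~^^^^^^^
  File "h.py", line 5, in rays
    u=cv2.undistortPoints(np.float64(px).reshape(-1,1,2),K,np.float64(s["dist_coeffs"]))[:,0]
      ~~~~~~~~~~~~~~~~~~~^^^^^^^^^^^^^^^^^^^^^^^^^^^^^^^^^^^^^^^^^^^^^^^^^^^^^^^^^^^^^^^
cv2.error: OpenCV(4.12.0) /io/opencv/modules/calib3d/src/undistort.dispatch.cpp:347: error: (-215:Assertion failed) CV_IS_MAT(_src) && CV_IS_MAT(_dst) && (_src->rows == 1 || _src->cols == 1) && (_dst->rows == 1 || _dst->cols == 1) && _src->cols + _src->rows - 1 == _dst->rows + _dst->cols - 1 && (CV_MAT_TYPE(_src->type) == CV_32FC2 || CV_MAT_TYPE(_src->type) == CV_64FC2) && (CV_MAT_TYPE(_dst->type) == CV_32FC2 || CV_MAT_TYPE(_dst->type) == CV_64FC2) in function 'cvUndistortPointsInternal'
```

View pics/t5.png

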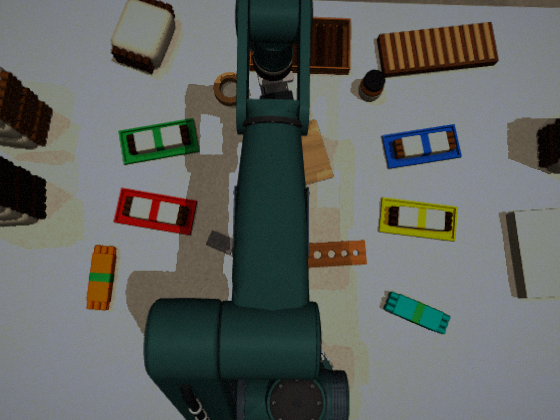

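In the top view all four bundles lie flat and lengthwise inside their own trays: green (160,139), red (155,210), blue (423,145), yellow (420,217). The arm is clear, so I'll hand in.

```bash
python3 -c "
from bench import robot
print(robot.close_job())"
```

```text
the job is handed in; nothing more can be done
None
```

I handed the job in at about 38 s: all four bundles were lifted off the stack, upper two first, and set down flat and lengthwise in the trays of their band colours; the last top view shows all four in place, but the hand-in call returned no verdict.

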